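Sieve spacers from nuts on sprung rails

TASK

Lift the sieve by its orange bar and lower it gently, without spilling, onto the sprung rails over the blue catch bin; then, keeping it bearing lightly on the rails the whole time (never pressing or knocking hard, 20 N at most), shake it side to side along them until all five brass spacers have dropped through into the bin and only the three big nuts are left in the sieve. Finally slide the sieve along the rails right up against the red stop and let go of it there, and leave the bottle, tumbler and wrench alone.

Things in the scene. Friction and masses are not known exactly. Their poses are not given: they have to be found in the camera images.
- sieve: Metal hand sieve, 180 (x) x 148 (y) mm, 100 mm high with its orange bar; 0.35 kg empty, 0.7 kg loaded (each +-25%). Origin: centre of its underside, z up. Walls 34 mm high, 4 mm thick. Along both x ends runs a flat flange 4 mm thick at the bottom, x = 74 to 90 mm on either side, 148 mm long: it rides on the rails. Same after a half turn. Starts level on the bench.
- sieve_floor (a point): Centre of the sieve's floor, 4 mm above its underside. Inside 140 x 140 mm: three flat lands with two open slots between, all along its x; slots 18 mm wide, centred at y = -35 and +35 mm. All oily (friction about 0.2): parts lie still when carried level and smoothly, and slide into the slots when it is shaken along its y with quick reversals (40 to 80 mm strokes at about 0.3 m/s).
- sieve_grip (a point): Middle of the sieve's orange handle bar, 90 mm above its underside, over its centre. The bar runs along the sieve's x: 148 mm long, 16 mm wide (y), 20 mm tall, with nothing beneath its middle but the parts, whose tops are 28 mm above the underside.
- bin: Blue catch bin fixed to the bench, 220 (x) x 280 (y) mm, walls 4 mm thick, 45 mm high; origin: centre of its underside, z up. Two steel rails run along its y above it, at x = -84.5 and +84.5 mm, 19 mm wide, 270 mm long. Upright lips outside them (inner faces at x = -94 and +94 mm, 12 mm above the rails) leave the sieve 4 mm each side; sieve x along bin x, either way round.
- rail_mid (a point): Point midway between the rails, over the bin's centre, fixed at 84 mm above the bench. The rails are height-adjustable and their height is NOT measured: the tops lie anywhere from 18 mm below to 18 mm above this point (66 to 102 mm over the bench); feel for them or look. They are sprung: they sink about 2 mm per 10 N and bottom after 10 mm.
- stop (a point): Middle of the face of the red end stop on the bin. The face looks along the bin's -y, is 120 mm wide, reaches from 40 to 120 mm above the bench, gives 1 mm per N (8 mm at most) and stands 115 mm from the bin's centre in +y. A sieve home against it has its centre 74 mm from the face, at y = 41 mm from the bin's centre.
- spacer0: Brass spacer, a disc 14 mm in diameter and 8 mm high, 10 g; origin at the centre of its underside. Starts lying flat on a land of the sieve. Passes the slots in any attitude.
- spacer1: Brass spacer, a disc 14 mm in diameter and 8 mm high, 10 g; origin at the centre of its underside. Starts lying flat on a land of the sieve. Passes the slots in any attitude.
- spacer2: Brass spacer, a disc 14 mm in diameter and 8 mm high, 10 g; origin at the centre of its underside. Starts lying flat on a land of the sieve. Passes the slots in any attitude.
- spacer3: Brass spacer, a disc 14 mm in diameter and 8 mm high, 10 g; origin at the centre of its underside. Starts lying flat on a land of the sieve. Passes the slots in any attitude.
- spacer4: Brass spacer, a disc 14 mm in diameter and 8 mm high, 10 g; origin at the centre of its underside. Starts lying flat on a land of the sieve. Passes the slots in any attitude.
- nut0: Large dark steel hexagon nut, 32 mm across flats, 24 mm high, 0.1 kg; origin at the centre of its underside. Starts lying flat in the sieve; too big for the slots.
- nut1: Large dark steel hexagon nut, 32 mm across flats, 24 mm high, 0.1 kg; origin at the centre of its underside. Starts lying flat in the sieve; too big for the slots.
- nut2: Large dark steel hexagon nut, 32 mm across flats, 24 mm high, 0.1 kg; origin at the centre of its underside. Starts lying flat in the sieve; too big for the slots.
- bottle: Red bottle, 38 mm diameter, 110 mm high, standing on the bench beyond the work; origin at the centre of its foot. Bystander.
- tumbler: Steel tumbler, 72 mm diameter at the rim, 130 mm high, standing beyond the work; origin at the centre of its foot. Bystander.
- wrench: Steel wrench 180 mm long lying on the bench beyond the work; origin under its middle. Bystander.

How it is judged:
By the outcome, as a careful person would: the job done as asked, in the order asked, and still so for the second after the job is handed in, with the robot touching nothing.
It also fails if it takes over 61 s, if anything falls off the work surface, if the arm or the gripper's body presses on something with over 40 N, if the wrist force passes 120 N, or if a joint passes its speed limit or range.

ROBOT

A 6-joint arm with a two-finger parallel gripper is mounted at the origin on the work surface. World frame = base frame: x ahead of the robot, y to its left, z up, the work surface at z = 0. Lengths are in m, angles in degrees, forces in N, time in s.
With the tool pointing down it reaches from about 0.35 to 0.875 m from the base axis. Payload 4.2 kg.
Tool frame: the origin (TCP) lies between the finger pads; the fingertips stand 19 mm ahead of it and the grasp point (between the pads) is the TCP; z points along the fingers, y is the line along which they close (so a half turn about z gives the same grasp; the last joint's range is limited). The gripper opens to 87 mm and grips with 3 to 60 N. Pads are 19 mm wide; open, the fingers measure 117 mm over their backs; the gripper's body (75 mm by 190 mm) begins 51 mm behind the grasp point.
Start: joints at [-57.09, 22.042, 0.453, 0, -68.411, -14.817], TCP at [0.194, -0.594, 0.242] pointing down, gripper open.
Joint ranges: [-179.83, 179.83], [-69.29, 118.12], [-61.27, 80.66], [-181.25, 117.63], [-171.15, -9.14], [-177.46, 177.46]. Speed limits (degrees/s): [159.86, 159.86, 180, 180, 180, 180].

INTERFACE

Orientations are given as a 3x3 rotation matrix whose columns are the frame's x, y, z axes.
In Python, from station import r gives the robot as it stands.
- The arm moves only by the tool drive_tool, never from a script. Its argument "steps" is one flat list of numbers, 7 for each row, row after row: the turn, a rotation vector about the tool's x, y, z in rad, then the shift along the tool's x, y, z in m, then the opening, from 0 (shut) to 1 (fully open). A call has 1 to 10 rows; each row shifts and turns the commanded pose from where the row before left it, along the tool's axes as they then stand; what a row does not reach is not made up. A row lasts 1/12 s, in which the tool goes at most 41.7 mm and 7.16 degrees, less where a joint would pass 70% of its speed; a pose out of reach is approached as far as the arm can. A call is refused whole if a number of a shift passes 0.0417 or a number of a turn 0.125, either way. A call with a gripper value outside its range is refused whole. The fingers move at their own pace and stop on an object; the grip force is fixed at half the most. Time passes only in rows, so rows that do not move let the fingers close. It gives the time, the measured TCP pose, the force, the opening and the grip force at its end, in the units of the state.
- r.sense(): the state, without advancing time (a new reading comes with each control period).
- r.capture(name): name is "side" or "top"; returns the picture (420x560x3 uint8, blue, green, red); there is no depth.
- r.camera_params(name): a dict with "camera_matrix" (3x3 intrinsics, pixels), "k1" (the pictures are not rectified: a ray, as slopes to the right and down, at radius r is drawn at 1 + k1 r^2 times it, then the intrinsics apply), "extrinsics" (4x4, takes a point from world to camera coordinates). Camera axes: x right, y down, z forward; pixel columns grow to the right and rows downward; lengths in m; the calibration is good to about 2 mm. A picture is of the moment at which its call begins. camera_params takes no time and is no camera call.
- r.finish_job(): hands the job in; it is judged then, once.
The state is a dict: "time_s": time; "joints": joint angles; "joint_velocities": joint speeds; "effort": joint torques, N m; "tcp_pos": TCP position; "ee_rot": TCP orientation; "wrist_force": force on the tool from outside, world axes, zero at the start; "moment": the same for the moment, N m; "gripper_width": opening from 0.0 (shut) to 1.0 (fully open); "gripper_force": force on a finger pad.
Only numpy, scipy, OpenCV 4.12 (cv2) and the standard library are available. Lean on these libraries where they do the work, as an engineer would, in place of code of your own. Each camera call takes 0.05 s, during which the arm holds its last target. There are 200 camera calls.

## Working session

There is one attempt and no reset: what is moved stays moved. The work goes in short steps, Python scripts to look and compute and a tool call to move; the robot and the scene stay as the last step left them, time stands still between calls to the robot, and variables do not carry over. Pictures are saved under pics/ and viewed, at most 10 in all, crops included, and the job is handed in when it is done.

Besides the shell and the picture viewer there is one more tool, called after ">>>" in YAML: its name, and indented under it one key for each argument. drive_tool: Moves the arm, as the interface text tells. Its arguments: {"type":"object","properties":{"steps":{"type":"array"}},"required":["steps"]}

```bash
ls; mkdir -p pics; cat > h.py <<'E'
import numpy as np, cv2
from station import r
def ray(cam,u,v):
    p=r.camera_params(cam);K=np.array(p["camera_matrix"]);E=np.array(p["extrinsics"])
    d=np.array([(u-K[0,2])/K[0,0],(v-K[1,2])/K[1,1]]);s=d.copy()
    for _ in range(30): s=d/(1+p["k1"]*(s@s))
    R=E[:3,:3];return -R.T@E[:3,3],R.T@np.array([*s,1])
def at(cam,u,v,z):
    c,d=ray(cam,u,v);return c+d*(z-c[2])/d[2]
def proj(cam,P):
    p=r.camera_params(cam);K=np.array(p["camera_matrix"]);E=np.array(p["extrinsics"])
    q=E[:3,:3]@np.array(P)+E[:3,3];s=q[:2]/q[2];s=s*(1+p["k1"]*(s@s));return K[:2,:2]@s+K[:2,2]
E
python3 - <<'E'
from h import *
for n in("top","side"):
    cv2.imwrite(f"pics/{n}0.png",r.capture(n)); print(n,r.camera_params(n))
print(r.sense())
E
```

```text
pics
top {'camera_matrix': array([[477.6199946 ,   0.        , 279.93870075],
       [  0.        , 477.6199946 , 207.74643192],
       [  0.        ,   0.        ,   1.        ]]), 'k1': -0.0068332839296007504, 'extrinsics': array([[ 0.01656968, -0.99985109,  0.00482089,  0.00305587],
       [-0.99928301, -0.01672404, -0.03396736,  0.60486762],
       [ 0.03404292, -0.00425461, -0.99941132,  0.92378623],
       [ 0.        ,  0.        ,  0.        ,  1.        ]])}
side {'camera_matrix': array([[486.68839035,   0.        , 284.24980712],
       [  0.        , 486.68839035, 211.28833685],
       [  0.        ,   0.        ,   1.        ]]), 'k1': -0.14324135965527515, 'extrinsics': array([[-0.98688162, -0.16121011, -0.00871575,  0.61006932],
       [-0.11462109,  0.73765073, -0.66538215,  0.09861893],
       [ 0.1136955 , -0.65565441, -0.74645203,  0.89880885],
       [ 0.        ,  0.        ,  0.        ,  1.        ]])}
{'time_s': 0.1, 'joints': array([-5.70913676e+01,  2.20841147e+01,  3.89007693e-01, -2.61740204e-02,
       -6.84112637e+01, -1.48156572e+01]), 'joint_velocities': array([ 0.14937095, -0.10813683,  0.14596915,  0.05317181, -0.03453518,
       -0.01020025]), 'effort': array([-1.23853724e-04, -3.91691279e+01,  1.87936199e+01,  4.23183650e+00,
        1.34538417e-02, -8.27317172e-05]), 'tcp_pos': array([ 0.19395944, -0.59361981,  0.24059991]), 'ee_rot': array([[-9.50606104e-01, -3.10399115e-01, -6.52012954e-04],
       [-3.10399793e-01,  9.50604422e-01,  1.78936893e-03],
       [ 6.43878636e-05,  1.90336971e-03, -9.99998187e-01]]), 'wrist_force': array([ 0.150886  , -0.34993148,  0.25579313]), 'moment': array([ 0.01014579, -0.01533728,  0.02163246]), 'gripper_force': 0.0, 'gripper_width': 1.0007220994407713}
```

View pics/top0.png

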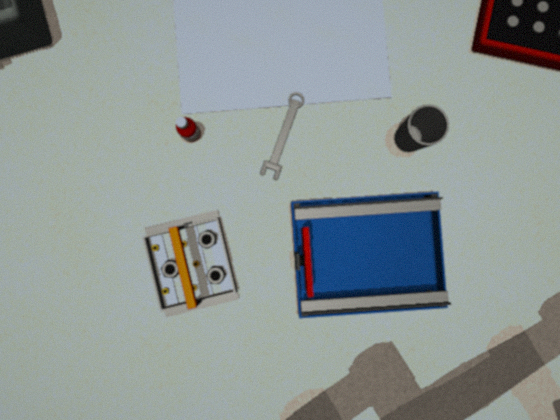

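View pics/side0.png

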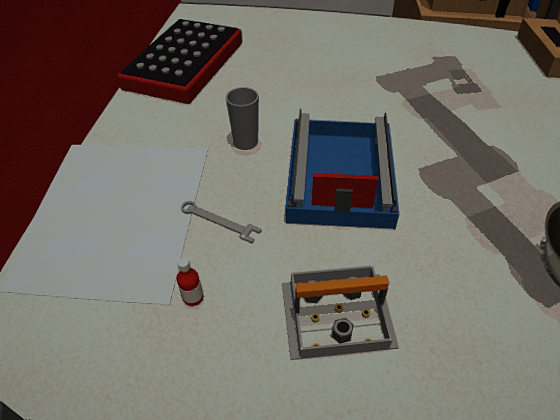

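Top: the sieve's orange bar runs (172,228)-(193,308). The bin spans (292,195)-(448,315), with its red stop near (308,262). Next, enlarged crops.

```bash
python3 - <<'E'
from h import *
t=cv2.imread("pics/top0.png");s=cv2.imread("pics/side0.png")
R=lambda im,f:cv2.resize(im,None,fx=f,fy=f,interpolation=cv2.INTER_CUBIC)
a=R(t[185:325,135:335],4); cv2.imwrite("pics/c1.png",R(t[180:325,135:295],4)[:580])
# top: bin 3.? ; 
b=R(t[185:325,280:460],4); cv2.imwrite("pics/c2.png",b)
cv2.imwrite("pics/c3.png",R(s[100:235,275:410],4.4))
E
```

```text
(no output)
```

View pics/c1.png

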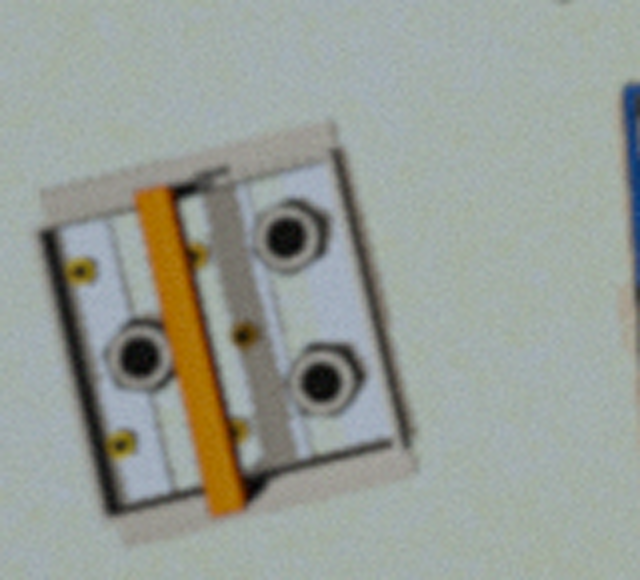

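View pics/c2.png

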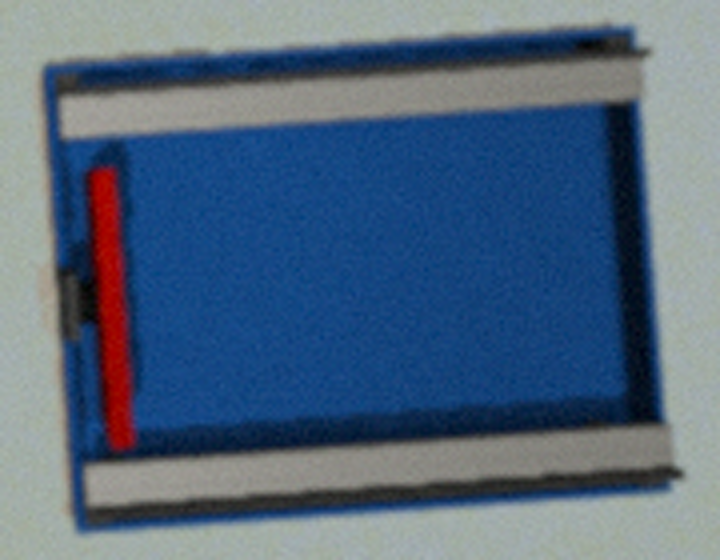

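View pics/c3.png

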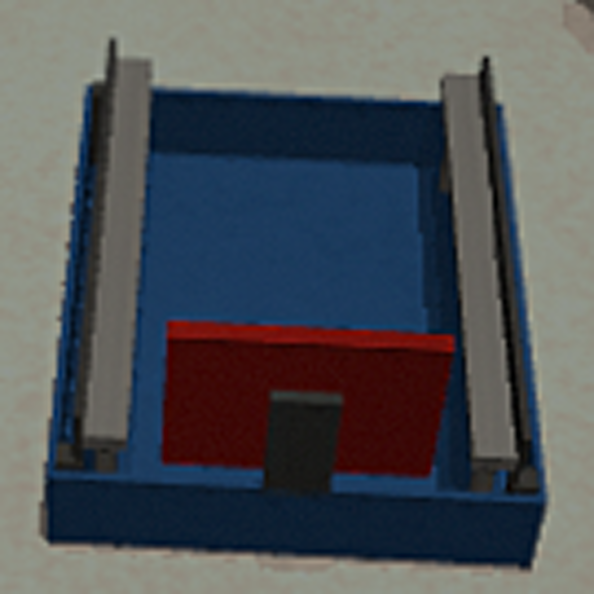

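Crop c1 gives the bar-top corners, c2 the rails, stop and bin-rim corners, and c3 the rails in the side view. I'll fit the poses and the rail height to these.

```bash
cat > fit.py <<'E'
from h import *
from scipy.optimize import least_squares
T=lambda u,v:(280+(u-1.5)/4,185+(v-1.5)/4)
S=lambda u,v:(275+(u-1.7)/4.4,100+(v-1.7)/4.4)
C=lambda u,v:(135+(u-1.5)/4,180+(v-1.5)/4)
rc=[]
for cam,px in (("top",[T(60,95),T(62,138),T(642,58),T(642,100),T(87,510),T(85,462),T(672,466),T(668,424)]),
               ("side",[S(85,438),S(127,440),S(118,58),S(152,62),S(516,458),S(472,456),S(480,76),S(443,76)])):
    mod=[(94,135),(75,135),(94,-135),(75,-135),(-94,135),(-75,135),(-94,-135),(-75,-135)]
    rc+=[(cam,p,(m[0]/1e3,m[1]/1e3,None)) for p,m in zip(px,mod)]
rim=[("top",T(47,68),(.11,.14,.045)),("top",T(632,30),(.11,-.14,.045)),("top",T(80,530),(-.11,.14,.045)),("top",T(668,488),(-.11,-.14,.045))]
stp=[("top",T(117,168),(.06,.115,.12)),("top",T(135,445),(-.06,.115,.12))]
def W(q,m):
    c,s=np.cos(q[2]),np.sin(q[2]);return [q[0]+c*m[0]-s*m[1],q[1]+s*m[0]+c*m[1],m[2]]
def fit(obs,q0):
    f=lambda q:np.concatenate([proj(c,W(q,(m[0],m[1],q[3] if m[2] is None else m[2])))-p for c,p,m in obs])
    s=least_squares(f,q0,loss="soft_l1");print(np.round(s.x,4),np.degrees(s.x[2]).round(2));print(f(s.x).reshape(-1,2).round(1).tolist());return s.x
b0=[.5,-.2,0.05,.084]
fit(rc+rim+stp,b0); fit([o for o in rc if o[0]=="top"]+rim+stp,b0)
bar=[("top",C(135,190),(.074,.008,.1)),("top",C(172,187),(.074,-.008,.1)),("top",C(210,516),(-.074,.008,.1)),("top",C(246,506),(-.074,-.008,.1))]
fl=[("top",C(40,190),(.09,.074,.004)),("top",C(335,122),(.09,-.074,.004)),("top",C(418,468),(-.09,-.074,.004)),("top",C(130,546),(-.09,.074,.004))]
fit(bar+fl,[.5,.2,0.2,0]);fit(bar,[.5,.2,0.2,0])
E
python3 fit.py
```

```text
[ 0.5193 -0.1556  0.083   0.0649] 4.76
[[-0.2, 0.2], [-0.0, -0.3], [0.1, -0.2], [0.9, -0.5], [-0.1, -1.0], [-0.3, 0.5], [0.5, -0.1], [0.7, 0.0], [-0.4, -0.1], [0.0, -0.0], [-0.1, 0.4], [0.4, -0.1], [0.5, 0.6], [0.5, 0.5], [-0.0, 0.3], [0.1, -0.2], [-0.6, -1.0], [1.0, -1.3], [-0.9, 0.8], [1.0, 1.1], [-0.5, -0.2], [-0.2, 0.4]]
[ 0.519  -0.1558  0.0825  0.0619] 4.73
[[-0.1, 0.4], [0.0, -0.1], [-0.3, 0.0], [0.5, -0.2], [-0.1, -1.2], [-0.2, 0.4], [0.0, -0.2], [0.2, -0.0], [-0.4, -0.9], [1.1, -1.1], [-0.8, 0.9], [1.1, 1.3], [-0.3, -0.1], [-0.1, 0.5]]
[0.4948 0.1834 0.2569 0.    ] 14.72
[[-0.1, -0.1], [-0.6, -1.5], [0.6, 0.4], [0.5, 0.7], [0.2, -0.3], [-0.3, -1.3], [0.5, 1.6], [-1.1, 0.3]]Traceback (most recent call last):
  File "fit.py", line 22, in <module>
    fit(bar+fl,[.5,.2,0.2,0]);fit(bar,[.5,.2,0.2,0])
                              ~~~^^^^^^^^^^^^^^^^^^^
  File "fit.py", line 17, in fit
    s=least_squares(f,q0,loss="soft_l1");print(np.round(s.x,4),np.degrees(s.x[2]).round(2));print(f(s.x).reshape(-1,2).round(1).tolist());return s.x
    return func(*args, **kwargs)
    result = tr
[... 1126 characters left out ...]

    f = np.atleast_1d(self.fun(x, *self.args, **self.kwargs))
                      ~~~~~~~~^^^^^^^^^^^^^^^^^^^^^^^^^^^^^^
    return np.atleast_1d(self.fun(x))
                         ~~~~~~~~^^^
    return self.f(x, *self.args, **self.kwargs)
           ~~~~~~^^^^^^^^^^^^^^^^^^^^^^^^^^^^^^
  File "fit.py", line 16, in <lambda>
    f=lambda q:np.concatenate([proj(c,W(q,(m[0],m[1],q[3] if m[2] is None else m[2])))-p for c,p,m in obs])
                               ~~~~^^^^^^^^^^^^^^^^^^^^^^^^^^^^^^^^^^^^^^^^^^^^^^^^^^^
  File "h.py", line 11, in proj
    p=r.camera_params(cam);K=np.array(p["camera_matrix"]);E=np.array(p["extrinsics"])
ValueError: time passes only in moves, steps and waits
```

>>> drive_tool:
  steps: [0,0,0,-0.012,0.015,0,1,0,0,0,-0.025,0.0305,0,1,0,0,0,-0.025,0.0305,0,1,0,0,0,-0.025,0.0305,0,1,0,0,0,-0.025,0.0305,0,1,0,0,0,-0.025,0.0305,0,1,0,0,0,-0.025,0.0305,0,1,0,0,0,-0.025,0.0305,0,1,0,0,0,-0.025,0.0305,0,1,0,0,0,-0.025,0.0305,0,1]

```text
time_s: 0.93
tcp_pos: [0.3294, -0.2434, 0.2414]
ee_rot: [[-0.951, -0.31, 0.0], [-0.31, 0.951, 0.0], [-0.0, 0.0, -1.0]]
wrist_force: [1.0, -0.9, -0.3]
gripper_width: 1.0
gripper_force: 0.0
```

>>> drive_tool:
  steps: [0,0,0,-0.025,0.0305,0,1,0,0,0,-0.025,0.0305,0,1,0,0,0,-0.025,0.0305,0,1,0,0,0,-0.025,0.0305,0,1,0,0,0,-0.025,0.0305,0,1,0,0,0,-0.025,0.0305,0,1,0,0,0,-0.025,0.0305,0,1,0,0,0,-0.025,0.0305,0,1,0,0,0,-0.025,0.0305,0,1,0,0,0.03,-0.012,0.015,0,1]

```text
time_s: 1.77
tcp_pos: [0.466, 0.107, 0.2412]
ee_rot: [[-0.959, -0.284, 0.001], [-0.284, 0.959, 0.0], [-0.001, 0.0, -1.0]]
wrist_force: [0.3, -0.4, -0.2]
gripper_width: 1.0
gripper_force: 0.0
```

```bash
cat >> h.py <<'E'
_P={}
def _cp(c):
    if c not in _P: _P[c]=r._cp0(c) if hasattr(r,"_cp0") else r.camera_params(c)
    return _P[c]
def proj(cam,P):
    p=_cp(cam);K=np.array(p["camera_matrix"]);E=np.array(p["extrinsics"])
    q=E[:3,:3]@np.array(P)+E[:3,3];s=q[:2]/q[2];s=s*(1+p["k1"]*(s@s));return K[:2,:2]@s+K[:2,2]
def togo(P,yaw):
    "remaining shift & turn, tool axes; tool y wanted along yaw+90deg, z down"
    from scipy.spatial.transform import Rotation as Q
    s=r.sense();R=s["ee_rot"];c,n=np.cos(np.radians(yaw)),np.sin(np.radians(yaw))
    D=np.array([[-c,-n,0],[-n,c,0],[0,0,-1.]])
    print("t",s["time_s"],"tcp",s["tcp_pos"].round(4),"F",s["wrist_force"].round(2),"w",s["gripper_width"])
    print("shift",(R.T@(np.array(P)-s["tcp_pos"])).round(4),"rotvec",Q.from_matrix(R.T@D).as_rotvec().round(4))
E
sed -i 's/r._cp0(c) if hasattr(r,"_cp0") else //' h.py
python3 -c "
from h import *
togo((.4948,.1834,.09),14.72)"
```

```text
t 1.7667 tcp [0.466  0.107  0.2412] F [ 0.31 -0.43 -0.21] w 0.9996079481552753
shift [-0.0492  0.065   0.1513] rotvec [0.0002 0.0006 0.0313]
```

>>> drive_tool:
  steps: [0,0,0.031,-0.0165,0.0217,0,1,0,0,0,-0.0165,0.0217,0,1,0,0,0,-0.0162,0.0216,0,1,0,0,0,0,0,0.03,1,0,0,0,0,0,0.035,1,0,0,0,0,0,0.035,1,0,0,0,0,0,0.025,1,0,0,0,0,0,0.015,1,0,0,0,0,0,0.011,1,0,0,0,0,0,0,0.6]

```text
time_s: 2.6
tcp_pos: [0.4935, 0.178, 0.0876]
ee_rot: [[-0.968, -0.251, -0.006], [-0.251, 0.968, -0.004], [0.006, -0.002, -1.0]]
wrist_force: [-1.6, -0.7, 0.3]
gripper_width: 0.975
gripper_force: 0.0
```

```bash
python3 -c "
from h import *
togo((.4948,.1834,.09),14.72)
R=lambda im,f:cv2.resize(im,None,fx=f,fy=f,interpolation=cv2.INTER_CUBIC)
a=r.capture('top');b=r.capture('side')
cv2.imwrite('pics/d1.png',np.hstack([R(a[190:330,130:270],2.85)[:399,:399],R(b[230:370,270:410],2.85)[:399,:399]]))"
```

```text
t 2.6 tcp [0.4935 0.178  0.0876] F [-1.61 -0.66  0.28] w 0.9747900132453924
shift [-0.0026  0.0049 -0.0025] rotvec [-0.002  -0.0064 -0.0027]
```

View pics/d1.png

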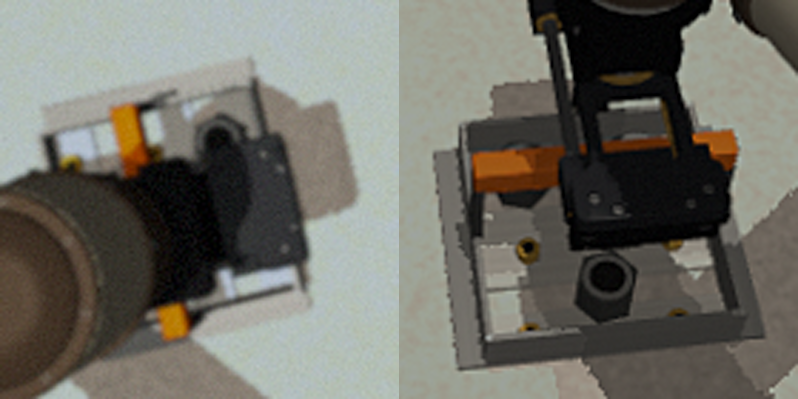

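The fingers straddle the orange bar near its middle. I'll let the arm settle and correct before closing.

>>> drive_tool:
  steps: [0,0,0,0,0,0,0.5,0,0,0,0,0,0,0.5,0,0,0,0,0,0,0.5]

```text
time_s: 2.95
tcp_pos: [0.4958, 0.1795, 0.0916]
ee_rot: [[-0.968, -0.252, 0.002], [-0.252, 0.968, 0.001], [-0.002, 0.001, -1.0]]
wrist_force: [0.5, 0.4, 0.5]
gripper_width: 0.69
gripper_force: 0.0
```

```bash
python3 -c "
from h import *
togo((.4948,.1834,.09),14.72)"
```

```text
t 2.95 tcp [0.4958 0.1795 0.0916] F [0.49 0.39 0.47] w 0.6897878362795659
shift [-0.      0.0041  0.0016] rotvec [ 0.0008  0.002  -0.0021]
```

>>> drive_tool:
  steps: [0,0,0,0,0.002,0.001,0.4,0,0,0,0,0.002,0,0.4,0,0,0,0,0,0,0.3,0,0,0,0,0,0,0.25,0,0,0,0,0,0,0.2,0,0,0,0,0,0,0.15,0,0,0,0,0,0,0.1,0,0,0,0,0,0,0,0,0,0,0,0,0,0,0,0,0,0,0,0,0]

```text
time_s: 3.78
tcp_pos: [0.4943, 0.1831, 0.0895]
ee_rot: [[-0.968, -0.252, 0.0], [-0.252, 0.968, 0.0], [-0.0, 0.0, -1.0]]
wrist_force: [0.1, 0.8, -0.4]
gripper_width: 0.181
gripper_force: 30.0
```

```bash
python3 -c "
from h import *
togo((.4948,.1834,.09),14.72)"
```

```text
t 3.7833 tcp [0.4943 0.1831 0.0895] F [ 0.1   0.85 -0.4 ] w 0.18071502104443343
shift [-0.0005  0.0001 -0.0005] rotvec [ 0.0001  0.0002 -0.002 ]
```

>>> drive_tool:
  steps: [0,0,0,0,0,-0.002,0,0,0,0,0,0,-0.004,0,0,0,0.004,0,0,-0.007,0,0,0,0.008,0,0,-0.01,0,0,0,0.012,0,0,-0.013,0,0,0,0.016,0,0,-0.016,0,0,0,0.019,0,0,-0.018,0,0,0,0.02,0,0,-0.018,0,0,0,0.02,0,0,-0.016,0,0,0,0.019,0,0,-0.013,0]

```text
time_s: 4.62
tcp_pos: [0.4942, 0.1829, 0.2086]
ee_rot: [[-0.991, -0.135, 0.001], [-0.135, 0.991, 0.001], [-0.001, 0.001, -1.0]]
wrist_force: [0.6, 0.6, -7.3]
gripper_width: 0.184
gripper_force: 30.0
```

>>> drive_tool:
  steps: [0,0,0.018,0,0,-0.01,0,0,0,0.016,0,0,-0.007,0,0,0,0.012,0,0,-0.004,0,0,0,0.008,0,0,-0.002,0,0,0,0,0,0,0,0,0,0,0,0,0,0,0]

```text
time_s: 5.12
tcp_pos: [0.4939, 0.1828, 0.2288]
ee_rot: [[-0.997, -0.083, -0.002], [-0.083, 0.997, -0.001], [0.002, -0.001, -1.0]]
wrist_force: [-0.2, -0.2, -7.2]
gripper_width: 0.18
gripper_force: 30.0
```

```bash
python3 -c "
from h import *
togo((.5205,-.1706,.23),4.75);print(r.sense()['moment'])
R=lambda im,f:cv2.resize(im,None,fx=f,fy=f,interpolation=cv2.INTER_CUBIC)
b=r.capture('side')
cv2.imwrite('pics/d2.png',R(b[150:370,250:470],2.7))"
```

```text
t 5.1167 tcp [0.4939 0.1828 0.2288] F [-0.22 -0.2  -7.16] w 0.18033862932675981
shift [ 0.0027 -0.3544 -0.001 ] rotvec [-0.0006 -0.0016 -0.0002]
[ 0.05030356 -0.04766032  0.01040374]
```

View pics/d2.png

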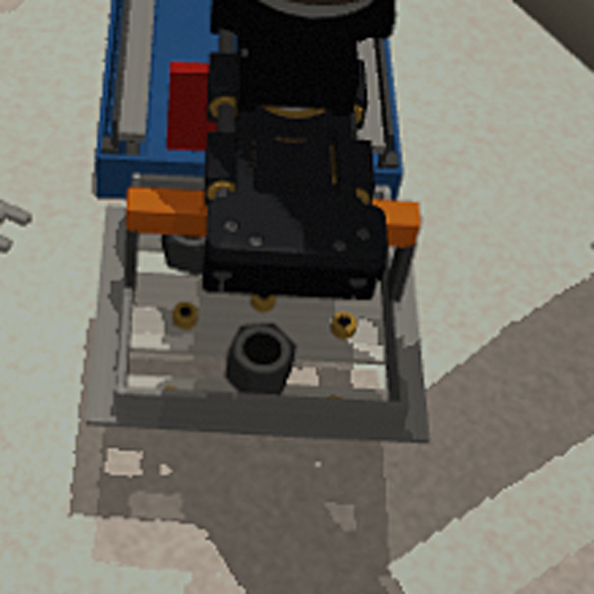

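The sieve hangs level and the parts are still in place. The carried weight is 7.2 N. Now I'll carry it across.

>>> drive_tool:
  steps: [0,0,0,0,-0.002,0,0,0,0,0,0,-0.005,0,0,0,0,0,0,-0.008,0,0,0,0,0,0,-0.011,0,0,0,0,0,0,-0.014,0,0,0,0,0,0,-0.017,0,0,0,0,0,0.0003,-0.02,0,0,0,0,0,0.0003,-0.02,0,0,0,0,0,0.0003,-0.02,0,0,0,0,0,0.0003,-0.02,0,0]

```text
time_s: 6.0
tcp_pos: [0.504, 0.0441, 0.2297]
ee_rot: [[-0.997, -0.082, -0.0], [-0.082, 0.997, -0.0], [0.0, -0.0, -1.0]]
wrist_force: [1.1, 0.2, -5.8]
gripper_width: 0.184
gripper_force: 30.0
```

>>> drive_tool:
  steps: [0,0,0,0.0003,-0.02,0,0,0,0,0,0.0003,-0.02,0,0,0,0,0,0.0003,-0.02,0,0,0,0,0,0.0003,-0.02,0,0,0,0,0,0.0003,-0.02,0,0,0,0,0,0,-0.02,0,0,0,0,0,0,-0.02,0,0,0,0,0,0,-0.02,0,0,0,0,0,0,-0.017,0,0,0,0,0,0,-0.014,0,0]

```text
time_s: 6.83
tcp_pos: [0.5179, -0.1467, 0.2296]
ee_rot: [[-0.997, -0.081, -0.001], [-0.081, 0.997, -0.0], [0.001, -0.0, -1.0]]
wrist_force: [-0.1, 0.8, -6.4]
gripper_width: 0.177
gripper_force: 30.0
```

>>> drive_tool:
  steps: [0,0,0,0,-0.011,0,0,0,0,0,0,-0.008,0,0,0,0,0,0,-0.005,0,0,0,0,0,0,-0.002,0,0,0,0,0,0,0,0,0,0,0,0,0,0,0,0]

```text
time_s: 7.33
tcp_pos: [0.5208, -0.1696, 0.2295]
ee_rot: [[-0.997, -0.083, -0.0], [-0.083, 0.997, 0.0], [0.0, 0.0, -1.0]]
wrist_force: [0.3, 0.6, -6.7]
gripper_width: 0.18
gripper_force: 30.0
```

```bash
python3 -c "
from h import *
togo((.5205,-.1706,.23),4.75);print(r.sense()['moment'])
R=lambda im,f:cv2.resize(im,None,fx=f,fy=f,interpolation=cv2.INTER_CUBIC)
a=r.capture('top');b=r.capture('side')
cv2.imwrite('pics/d3.png',np.hstack([R(a[185:325,280:420],2.85)[:399,:399],R(b[90:230,270:410],2.85)[:399,:399]]));cv2.imwrite('pics/d3t.png',a);cv2.imwrite('pics/d3s.png',b)"
```

```text
t 7.3333 tcp [ 0.5208 -0.1696  0.2295] F [ 0.34  0.58 -6.69] w 0.17988960281703223
shift [ 0.0004 -0.0009 -0.0005] rotvec [ 0.0003 -0.0001  0.0003]
[ 0.04337002 -0.00949516  0.01760867]
```

View pics/d3.png

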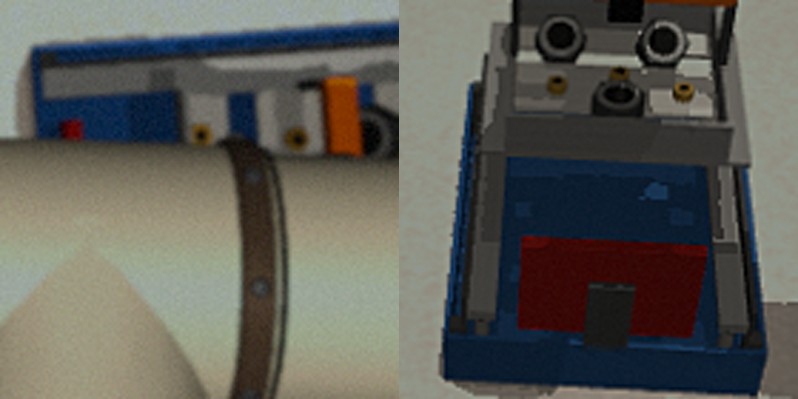

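Side view, d3: the sieve is over the rails with its parts still inside. The near flange edge runs from about (483,148) to (748,165) in the right half of the crop. I'll check that against the prediction.

```bash
python3 - <<'E'
from h import *
c,s=np.cos(np.radians(4.77)),np.sin(np.radians(4.77))
for m in [(.09,.074,-.09),(-.09,.074,-.09),(.09,.074,-.086),(-.09,.074,-.086),(.074,.074,-.056),(-.074,.074,-.056),(.074,.074,-.086),(-.074,.074,-.086)]:
    P=np.array([.5208+c*m[0]-s*m[1],-.1696+s*m[0]+c*m[1],.2295+m[2]])
    u=proj("side",P); print(m,u.round(1),((u-[270,90])*2.85+[399,0]).round(0))
im=cv2.imread("pics/d3s.png").astype(int)
for row in (144,148,150,152): print(row,[tuple(im[row,k]) and int(im[row,k].sum()) for k in range(290,310)],[int(im[row,k].sum()) for k in range(384,402)])
E
```

```text
(0.09, 0.074, -0.09) [298.3 143.5] [480. 153.]
(-0.09, 0.074, -0.09) [393.3 148.2] [750. 166.]
(0.09, 0.074, -0.086) [298.3 141.9] [480. 148.]
(-0.09, 0.074, -0.086) [393.6 146.6] [751. 161.]
(0.074, 0.074, -0.056) [307.2 129.8] [505. 114.]
(-0.074, 0.074, -0.056) [387.4 133.8] [734. 125.]
(0.074, 0.074, -0.086) [306.8 142.3] [504. 149.]
(-0.074, 0.074, -0.086) [385.2 146.2] [727. 160.]
144 [436, 409, 178, 160, 38, 85, 112, 67, 102, 173, 163, 140, 142, 135, 143, 135, 145, 142, 148, 149] [141, 167, 295, 302, 301, 296, 292, 284, 289, 353, 437, 425, 419, 420, 424, 422, 422, 417]
148 [416, 233, 152, 104, 71, 99, 130, 85, 143, 194, 176, 140, 145, 149, 142, 145, 146, 123, 90, 107] [206, 208, 223, 117, 119, 134, 131, 117, 139, 312, 447, 430, 430, 424, 421, 416, 415, 419]
150 [410, 196, 153, 72, 87, 125, 131, 85, 142, 193, 181, 139, 146, 141, 144, 148, 145, 109, 88, 110] [253, 263, 317, 75, 48, 150, 150, 195, 331, 450, 430, 430, 430, 425, 418, 419, 420, 428]
152 [411, 172, 160, 67, 63, 127, 138, 83, 140, 179, 135, 141, 144, 146, 143, 153, 143, 88, 81, 79] [253, 260, 283, 126, 41, 152, 151, 157, 275, 459, 433, 429, 430, 430, 428, 428, 424, 419]
```

>>> drive_tool:
  steps: [0,0,0,0,0,0.002,0,0,0,0,0,0,0.004,0,0,0,0,0,0,0.006,0,0,0,0,0,0,0.008,0,0,0,0,0,-0.0005,0.009,0,0,0,0,0,-0.0005,0.009,0,0,0,0,0,0,0.007,0,0,0,0,0,0,0.005,0,0,0,0,0,0,0.003,0,0,0,0,0,0,0.0015,0]

```text
time_s: 8.27
tcp_pos: [0.5209, -0.1711, 0.1744]
ee_rot: [[-0.997, -0.083, -0.001], [-0.083, 0.997, -0.0], [0.001, 0.0, -1.0]]
wrist_force: [-0.6, 0.2, -7.5]
gripper_width: 0.179
gripper_force: 30.0
```

>>> drive_tool:
  steps: [0,0,0,0,0,0.001,0,0,0,0,0,0,0.001,0,0,0,0,0,0,0.001,0,0,0,0,0,0,0.001,0,0,0,0,0,0,0.001,0,0,0,0,0,0,0.001,0,0,0,0,0,0,0.001,0,0,0,0,0,0,0.001,0]

```text
time_s: 8.93
tcp_pos: [0.521, -0.171, 0.167]
ee_rot: [[-0.997, -0.083, 0.0], [-0.083, 0.997, -0.0], [-0.0, -0.0, -1.0]]
wrist_force: [-0.1, 0.3, -6.6]
gripper_width: 0.185
gripper_force: 30.0
```

```bash
python3 -c "
from h import *
togo((.5205,-.1706,.156),4.75);print(r.sense()['moment'])"
```

```text
t 8.9333 tcp [ 0.521 -0.171  0.167] F [-0.06  0.32 -6.55] w 0.1845869602292985
shift [0.0005 0.0004 0.011 ] rotvec [-0.      0.0002 -0.0001]
[-0.01279841 -0.00865615 -0.00566979]
```

>>> drive_tool:
  steps: [0,0,0,0,0,0.001,0,0,0,0,0,0,0.001,0,0,0,0,0,0,0.001,0,0,0,0,0,0,0.001,0,0,0,0,0,0,0.001,0,0,0,0,0,0,0.001,0]

```text
time_s: 9.43
tcp_pos: [0.521, -0.171, 0.1609]
ee_rot: [[-0.997, -0.083, -0.0], [-0.083, 0.997, -0.0], [0.0, -0.0, -1.0]]
wrist_force: [-0.1, 0.1, -7.1]
gripper_width: 0.182
gripper_force: 30.0
```

>>> drive_tool:
  steps: [0,0,0,0,0,0.001,0,0,0,0,0,0,0.001,0,0,0,0,0,0,0.001,0]

```text
time_s: 9.68
tcp_pos: [0.521, -0.171, 0.158]
ee_rot: [[-0.997, -0.083, 0.0], [-0.083, 0.997, -0.0], [-0.0, -0.0, -1.0]]
wrist_force: [0.2, -1.0, -6.9]
gripper_width: 0.182
gripper_force: 30.0
```

>>> drive_tool:
  steps: [0,0,0,0,0,0.0007,0,0,0,0,0,0,0.0007,0,0,0,0,0,0,0.0006,0]

```text
time_s: 9.93
tcp_pos: [0.5212, -0.1711, 0.1564]
ee_rot: [[-0.997, -0.083, 0.0], [-0.083, 0.997, -0.0], [-0.0, -0.0, -1.0]]
wrist_force: [-0.6, -0.5, -3.9]
gripper_width: 0.182
gripper_force: 30.0
```

>>> drive_tool:
  steps: [0,0,0,0,0,0.0005,0,0,0,0,0,0,0.0005,0,0,0,0,0,0,0,0]

```text
time_s: 10.18
tcp_pos: [0.5214, -0.1712, 0.1559]
ee_rot: [[-0.997, -0.083, 0.001], [-0.083, 0.997, -0.001], [-0.001, -0.001, -1.0]]
wrist_force: [-0.7, -0.6, -1.0]
gripper_width: 0.18
gripper_force: 30.0
```

>>> drive_tool:
  steps: [0,0,0,0,0.018,0.0002,0,0,0,0,0,-0.018,0,0,0,0,0,0,-0.018,0,0]

```text
time_s: 10.43
tcp_pos: [0.5236, -0.188, 0.156]
ee_rot: [[-0.996, -0.086, 0.003], [-0.086, 0.996, -0.0], [-0.003, -0.0, -1.0]]
wrist_force: [0.6, 0.5, -2.0]
gripper_width: 0.181
gripper_force: 30.0
```

>>> drive_tool:
  steps: [0,0,0,0,0.018,0,0,0,0,0,0,0,0,0]

```text
time_s: 10.6
tcp_pos: [0.5218, -0.1707, 0.1558]
ee_rot: [[-0.997, -0.082, 0.003], [-0.082, 0.997, -0.0], [-0.003, -0.0, -1.0]]
wrist_force: [0.3, 1.6, -0.6]
gripper_width: 0.18
gripper_force: 30.0
```

```bash
python3 -c "
from h import *
togo((.5205,-.1706,.1557),4.75);print(r.sense()['moment'])"
```

```text
t 10.6 tcp [ 0.5218 -0.1707  0.1558] F [ 0.33  1.63 -0.57] w 0.18035578503574554
shift [0.0013 0.0002 0.0001] rotvec [-0.0004  0.0026 -0.0004]
[ 0.36212799  0.05487079 -0.0229461 ]
```

>>> drive_tool:
  steps: [0,0,0,0.0008,0.024,0.0001,0,0,0,0,0,-0.025,0,0,0,0,0,0,-0.025,0,0,0,0,0,0,0.025,0,0,0,0,0,0,0.025,0,0,0,0,0,0,-0.025,0,0,0,0,0,0,-0.025,0,0,0,0,0,0,0.025,0,0]

```text
time_s: 11.27
tcp_pos: [0.5223, -0.1778, 0.1561]
ee_rot: [[-0.997, -0.078, 0.004], [-0.078, 0.997, -0.004], [-0.004, -0.004, -1.0]]
wrist_force: [1.7, -1.0, -2.8]
gripper_width: 0.183
gripper_force: 30.0
```

```bash
cat > look.py <<'E'
from h import *
import sys
s=r.sense();p=s["tcp_pos"];togo((.5205,-.1706,.1557),4.75)
n=sys.argv[1];b=r.capture("side");a=r.capture("top");cv2.imwrite(f"pics/{n}s.png",b);cv2.imwrite(f"pics/{n}t.png",a)
for nm,im in(("side",b),("top",a)):
    hsv=cv2.cvtColor(im,cv2.COLOR_BGR2HSV)
    m=cv2.inRange(hsv,(15,110,50),(35,255,255))
    k,_,st,ce=cv2.connectedComponentsWithStats(m)
    print(nm,[(ce[i].round(0).tolist(),int(st[i,4])) for i in range(1,k) if st[i,4]>3 and 180<ce[i][0]<480])
E
python3 look.py e1
```

```text
t 11.2667 tcp [ 0.5223 -0.1778  0.1561] F [ 1.68 -0.97 -2.79] w 0.18311776796565624
shift [0.0012 0.0074 0.0003] rotvec [-0.004   0.0038 -0.0049]
side [([333.0, 79.0], 14), ([352.0, 78.0], 6), ([366.0, 81.0], 9), ([362.0, 174.0], 6)]
top [([389.0, 215.0], 22), ([363.0, 232.0], 7), ([470.0, 245.0], 5), ([455.0, 251.0], 8), ([462.0, 250.0], 4), ([472.0, 258.0], 4), ([461.0, 262.0], 11), ([468.0, 259.0], 4), ([477.0, 259.0], 5), ([447.0, 261.0], 5), ([458.0, 261.0], 4), ([477.0, 265.0], 6), ([464.0, 268.0], 8), ([447.0, 270.0], 5), ([452.0, 272.0], 6), ([459.0, 274.0], 4), ([452.0, 276.0], 17), ([477.0, 280.0], 7), ([448.0, 284.0], 7), ([247.0, 285.0], 5), ([357.0, 286.0], 5), ([453.0, 285.0], 7), ([464.0, 287.0], 5), ([248.0, 292.0], 6), ([455.0, 292.0], 8), ([479.0, 293.0], 5), ([447.0, 293.0], 5), ([450.0, 299.0], 13), ([467.0, 300.0], 5), ([457.0, 302.0], 7), ([446.0, 303.0], 4), ([468.0, 303.0], 4), ([477.0, 304.0], 5), ([440.0, 306.0], 4), ([457.0, 305.0], 7), ([462.0, 306.0], 7), ([468.0, 306.0], 6), ([445.0, 309.0], 7), ([471.0, 307.0], 4), ([476.0, 312.0], 17), ([460.0, 312.0], 5), ([468.0, 314.0], 14), ([458.0, 319.0], 6), ([475.0, 320.0], 6), ([465.0, 322.0], 5), ([470.0, 323.0], 6)]
```

>>> drive_tool:
  steps: [0,0,0,0.0008,0.026,0.0006,0,0,0,0,0,-0.026,0,0,0,0,0,0,-0.026,0,0,0,0,0,0,0.026,0,0,0,0,0,0,0.026,0,0,0,0,0,0,-0.026,0,0,0,0,0,0,-0.026,0,0,0,0,0,0,0.026,0,0,0,0,0,0,0.026,0,0,0,0,0,0,-0.026,0,0]

```text
time_s: 12.2
tcp_pos: [0.5206, -0.1661, 0.1555]
ee_rot: [[-0.996, -0.091, 0.003], [-0.091, 0.996, 0.002], [-0.003, 0.002, -1.0]]
wrist_force: [0.0, 1.0, -0.2]
gripper_width: 0.182
gripper_force: 30.0
```

>>> drive_tool:
  steps: [0,0,0,0,-0.026,0,0,0,0,0,0,0.026,0,0,0,0,0,0,0.026,0,0,0,0,0,0,-0.026,0,0,0,0,0,0,-0.026,0,0,0,0,0,0,0.026,0,0,0,0,0,0,0,0,0]

```text
time_s: 12.78
tcp_pos: [0.5203, -0.1721, 0.1554]
ee_rot: [[-0.997, -0.082, 0.003], [-0.082, 0.997, -0.0], [-0.003, -0.001, -1.0]]
wrist_force: [-1.0, 0.4, 1.1]
gripper_width: 0.18
gripper_force: 30.0
```

```bash
sed -i 's/("top",a)):/):/;s/(("side",b),):/(("side",b),):/' look.py; python3 look.py e2
```

```text
t 12.7833 tcp [ 0.5203 -0.1721  0.1554] F [-1.05  0.44  1.06] w 0.17959194266485867
shift [-0.0004  0.0015 -0.0003] rotvec [-0.0006  0.0029 -0.0005]
side [([352.0, 80.0], 7), ([333.0, 81.0], 16), ([367.0, 83.0], 9), ([349.0, 86.0], 7)]
```

```bash
python3 - <<'E'
from h import *
for P in [(.5203,-.1721,.0705),(.51,-.10,.0705),(.52,-.15,.004),(.52,-.06,.004)]: print(P,proj("side",P),proj("top",P))
R=lambda im,f:cv2.resize(im,None,fx=f,fy=f,interpolation=cv2.INTER_CUBIC)
a=cv2.imread("pics/e2t.png");b=cv2.imread("pics/e2s.png")
cv2.imwrite("pics/f2.png",np.hstack([R(b[60:220,270:410],3.4),R(a[185:325,330:460],2.4)[:0].reshape(0,312,3) if 0 else cv2.resize(a[185:325,330:450],(320,544))]))
E
```

```text
(0.5203, -0.1721, 0.0705) [343.11634991 147.11537132] [380.75988221 254.53064336]
(0.51, -0.1, 0.0705) [345.41225001 171.01285973] [341.24241863 259.5554602 ]
(0.52, -0.15, 0.004) [340.03121283 177.04955479] [362.22598612 252.3403242 ]
(0.52, -0.06, 0.004) [336.30789594 207.4255368 ] [316.44498702 251.59934939]
```

View pics/f2.png

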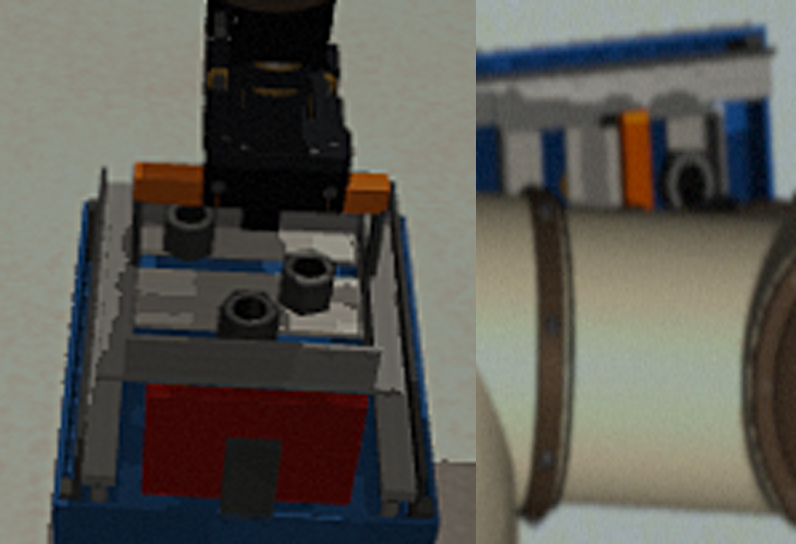

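Side view: three nuts in the sieve and no brass on the visible lands. The far land is partly hidden, so I'll shake some more to be sure.

>>> drive_tool:
  steps: [0,0,0,0,0.025,0,0,0,0,0,0,-0.025,0,0,0,0,0,0,-0.025,0,0,0,0,0,0,-0.025,0,0,0,0,0,0,0.025,0,0,0,0,0,0,0.025,0,0,0,0,0,0,0.025,0,0,0,0,0,0,-0.025,0,0,0,0,0,0,-0.025,0,0,0,0,0,0,-0.025,0,0]

```text
time_s: 13.72
tcp_pos: [0.5248, -0.2215, 0.1553]
ee_rot: [[-0.996, -0.087, 0.002], [-0.087, 0.996, -0.0], [-0.002, -0.001, -1.0]]
wrist_force: [-0.5, 3.0, 1.9]
gripper_width: 0.179
gripper_force: 30.0
```

>>> drive_tool:
  steps: [0,0,0,0,0.025,0,0,0,0,0,0,0.025,0,0,0,0,0,0,0.025,0,0,0,0,0,0,-0.025,0,0,0,0,0,0,-0.025,0,0,0,0,0,0,-0.025,0,0,0,0,0,0,0.025,0,0,0,0,0,0,0.025,0,0,0,0,0,0,0.025,0,0,0,0,0,0,-0.025,0,0]

```text
time_s: 14.55
tcp_pos: [0.5204, -0.1661, 0.1553]
ee_rot: [[-0.996, -0.092, 0.002], [-0.092, 0.996, 0.002], [-0.002, 0.002, -1.0]]
wrist_force: [-0.4, 1.1, 2.6]
gripper_width: 0.178
gripper_force: 30.0
```

>>> drive_tool:
  steps: [0,0,0,0,-0.025,0,0,0,0,0,0,0.025,0,0,0,0,0,0,0.025,0,0,0,0,0,0,-0.025,0,0,0,0,0,0,-0.025,0,0,0,0,0,0,0.025,0,0,0,0,0,0,0.025,0,0,0,0,0,0,-0.025,0,0,0,0,0,0,0,0,0,0,0,0,0,0,0,0]

```text
time_s: 15.38
tcp_pos: [0.5209, -0.1724, 0.1552]
ee_rot: [[-0.996, -0.084, 0.003], [-0.084, 0.996, -0.001], [-0.003, -0.001, -1.0]]
wrist_force: [1.0, -0.7, 1.8]
gripper_width: 0.179
gripper_force: 30.0
```

```bash
python3 look.py e3; python3 - <<'E'
import cv2
b=cv2.imread("pics/e3s.png")
E
```

```text
t 15.3833 tcp [ 0.5209 -0.1724  0.1552] F [ 1.01 -0.66  1.85] w 0.178543954569851
shift [ 0.0002  0.0019 -0.0005] rotvec [-0.0012  0.003   0.001 ]
side [([352.0, 80.0], 8), ([333.0, 82.0], 16), ([367.0, 83.0], 7), ([350.0, 86.0], 6)]
```

>>> drive_tool:
  steps: [0,0,0,0,0.003,-0.0002,0,0,0,0,0,0.006,0,0,0,0,0,0,0.008,0,0,0,0,0,0,0.009,0,0,0,0,0,0,0.009,0,0,0,0,0,0,0.007,0,0,0,0,0,0,0.005,0,0,0,0,0,0,0.003,0,0,0,0,0,0,0.002,0,0,0,0,0,0,0,0,0]

```text
time_s: 16.32
tcp_pos: [0.5152, -0.1195, 0.1545]
ee_rot: [[-0.997, -0.083, 0.0], [-0.083, 0.997, 0.0], [-0.0, 0.0, -1.0]]
wrist_force: [-0.3, 0.8, 5.5]
gripper_width: 0.184
gripper_force: 30.0
```

>>> drive_tool:
  steps: [0,0,0,0,0.001,0,0,0,0,0,0,0.001,0,0,0,0,0,0,0.001,0,0]

```text
time_s: 16.57
tcp_pos: [0.5151, -0.1172, 0.1546]
ee_rot: [[-0.997, -0.083, 0.0], [-0.083, 0.997, -0.0], [-0.0, -0.0, -1.0]]
wrist_force: [0.1, -2.8, 5.4]
gripper_width: 0.181
gripper_force: 30.0
```

```bash
python3 -c "
from h import *
togo((.5193-.041*.0828,-.1556+.041*.9966,.1554),4.75)"
```

```text
t 16.5667 tcp [ 0.5151 -0.1172  0.1546] F [ 0.05 -2.78  5.45] w 0.18063126356615852
shift [-0.001   0.0023 -0.0008] rotvec [-0.0003  0.0003  0.0002]
```

>>> drive_tool:
  steps: [0,0,0,0,0,-0.0004,0,0,0,0,0,0,-0.0003,0,0,0,0,0,0.0005,0,0,0,0,0,0,0.0005,0,0]

```text
time_s: 16.9
tcp_pos: [0.5148, -0.1162, 0.1549]
ee_rot: [[-0.997, -0.083, -0.0], [-0.083, 0.997, 0.0], [0.0, 0.0, -1.0]]
wrist_force: [1.2, -2.5, 2.9]
gripper_width: 0.177
gripper_force: 30.0
```

>>> drive_tool:
  steps: [0,0,0,0,0.001,0,0,0,0,0,0,0,0,0]

```text
time_s: 17.07
tcp_pos: [0.5146, -0.1152, 0.1549]
ee_rot: [[-0.997, -0.083, -0.0], [-0.083, 0.997, 0.0], [0.0, 0.0, -1.0]]
wrist_force: [-0.0, -1.5, 3.4]
gripper_width: 0.183
gripper_force: 30.0
```

>>> drive_tool:
  steps: [0,0,0,0,0.001,0,0,0,0,0,0,0,0,0]

```text
time_s: 17.23
tcp_pos: [0.5145, -0.1143, 0.1549]
ee_rot: [[-0.997, -0.083, -0.001], [-0.083, 0.997, -0.0], [0.001, -0.0, -1.0]]
wrist_force: [0.2, -2.9, 3.7]
gripper_width: 0.185
gripper_force: 30.0
```

>>> drive_tool:
  steps: [0,0,0,0,0.001,-0.0002,0,0,0,0,0,0.001,0,0,0,0,0,0,0,0,0]

```text
time_s: 17.48
tcp_pos: [0.5143, -0.1125, 0.1551]
ee_rot: [[-0.997, -0.083, -0.001], [-0.083, 0.997, -0.0], [0.001, -0.0, -1.0]]
wrist_force: [0.6, -3.5, 1.6]
gripper_width: 0.178
gripper_force: 30.0
```

>>> drive_tool:
  steps: [0,0,0,0,0.001,-0.0001,0,0,0,0,0,0,0,0]

```text
time_s: 17.65
tcp_pos: [0.5142, -0.1116, 0.1552]
ee_rot: [[-0.997, -0.083, -0.001], [-0.083, 0.997, -0.0], [0.001, -0.0, -1.0]]
wrist_force: [0.7, -5.1, 1.7]
gripper_width: 0.179
gripper_force: 30.0
```

>>> drive_tool:
  steps: [0,0,0,0,-0.0008,-0.0002,0,0,0,0,0,0,0,0,0,0,0,0,0,0,0]

```text
time_s: 17.9
tcp_pos: [0.5142, -0.112, 0.1553]
ee_rot: [[-0.997, -0.083, -0.001], [-0.083, 0.997, 0.0], [0.001, 0.0, -1.0]]
wrist_force: [0.2, -3.4, 1.0]
gripper_width: 0.182
gripper_force: 30.0
```

>>> drive_tool:
  steps: [0,0,0,0,0,0,0.25,0,0,0,0,0,0,0.35,0,0,0,0,0,0,0.6,0,0,0,0,0,0,0.8,0,0,0,0,0,0,0.8,0,0,0,0,0,0,0.8,0,0,0,0,0,0,0.8]

```text
time_s: 18.48
tcp_pos: [0.5144, -0.112, 0.1555]
ee_rot: [[-0.997, -0.083, -0.0], [-0.083, 0.997, 0.0], [0.0, 0.0, -1.0]]
wrist_force: [0.2, -0.1, 0.1]
gripper_width: 0.621
gripper_force: 0.0
```

>>> drive_tool:
  steps: [0,0,0,0,0,-0.005,0.8,0,0,0,0,0,-0.012,0.8,0,0,0,0,0,-0.02,0.8,0,0,0,0,0,-0.03,0.8,0,0,0,0,0,-0.03,0.8,0,0,0,0,-0.01,-0.03,0.8,0,0,0,0,-0.03,-0.01,0.8,0,0,0,0,-0.035,0,0.8,0,0,0,0,-0.035,0,0.8,0,0,0,0,-0.035,0,0.8]

```text
time_s: 19.32
tcp_pos: [0.5265, -0.2579, 0.2936]
ee_rot: [[-0.997, -0.084, 0.002], [-0.084, 0.997, -0.0], [-0.002, -0.0, -1.0]]
wrist_force: [0.8, 0.1, 0.1]
gripper_width: 0.8
gripper_force: 0.0
```

>>> drive_tool:
  steps: [0,0,0,0,-0.035,0,0.8,0,0,0,0,-0.035,0,0.8,0,0,0,0,-0.035,0,0.8,0,0,0,0,-0.035,0,0.8,0,0,0,0,-0.035,0,0.8,0,0,0,0,-0.02,0,0.8,0,0,0,0,0,0,0.8,0,0,0,0,0,0,0.8]

```text
time_s: 19.98
tcp_pos: [0.5421, -0.452, 0.2916]
ee_rot: [[-0.997, -0.081, -0.001], [-0.081, 0.997, 0.001], [0.001, 0.001, -1.0]]
wrist_force: [0.6, 0.5, -0.1]
gripper_width: 0.801
gripper_force: 0.0
```

```bash
python3 - <<'E'
from h import *
R=lambda im,f:cv2.resize(im,None,fx=f,fy=f,interpolation=cv2.INTER_CUBIC)
a=r.capture("top");b=r.capture("side")
x=R(a[185:325,285:455],2.6);y=R(b[100:240,275:415],2.6)
cv2.imwrite("pics/f3.png",np.hstack([x,y[:x.shape[0]]])[:, :800]);cv2.imwrite("pics/f3t.png",a);cv2.imwrite("pics/f3s.png",b)
print(x.shape,y.shape)
E
```

```text
(364, 442, 3) (364, 364, 3)
```

View pics/f3.png

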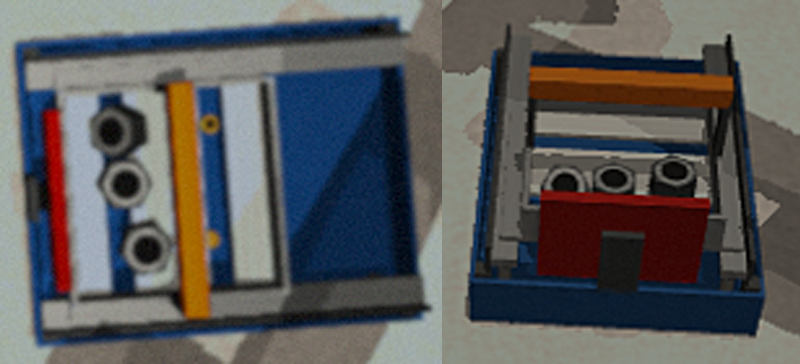

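Top: three nuts in the sieve against the red stop. Two spacers show through the right slot at (210,124) and (212,240), and the visible lands look clear. One last numeric check for brass, comparing colour pixels with the projected land areas.

```bash
python3 - <<'E'
from h import *
c,s=np.cos(np.radians(4.75)),np.sin(np.radians(4.75))
for n,f in(("top","f3t"),("side","f3s")):
    im=cv2.imread(f"pics/{f}.png");h=cv2.cvtColor(im,cv2.COLOR_BGR2HSV)
    m=cv2.inRange(h,(14,90,40),(36,255,255))
    k,_,st,ce=cv2.connectedComponentsWithStats(m)
    for i in range(1,k):
        u,v=ce[i]
        if st[i,4]>2 and 285<u<450 and 110<v<330:
            o=[]
            for z in (.0705+.008,.004+.008):
                P=at(n,u,v,z)-[.5143,-.112,0];o.append((np.array([c*P[0]+s*P[1],-s*P[0]+c*P[1]])*1e3).round(0).tolist())
            print(n,ce[i].round(),st[i,4],"sieve xy if on floor",o[0],"if bin",o[1])
# lands corners of centre land in side
for m in [(.07,.026),(-.07,.026),(.07,-.026),(-.07,-.026)]:
    P=[.5143+c*m[0]-s*m[1],-.112+s*m[0]+c*m[1],.0705];print(m,proj("side",P).round(),((proj("side",P)-[275,100])*2.6+[442,0]).round())
for m in [(0,.008),(0,-.008)]:
    P=[.5143-s*m[1],-.112+c*m[1],.1665];print("bar",at("top",*proj("top",P),.0705+.008)-[.5143,-.112,0])
E
```

```text
top [357. 263.] 837 sieve xy if on floor [-11.0, -15.0] if bin [-17.0, -26.0]
top [365. 232.] 39 sieve xy if on floor [43.0, -34.0] if bin [41.0, -46.0]
side [348. 130.] 322 sieve xy if on floor [-10.0, -109.0] if bin [-17.0, -193.0]
(0.07, 0.026) [308. 174.] [529. 192.]
(-0.07, 0.026) [379. 178.] [713. 202.]
(0.07, -0.026) [310. 156.] [532. 147.]
(-0.07, -0.026) [378. 160.] [709. 156.]
bar [-0.00737589 -0.00574126  0.0785    ]
bar [-0.00590096 -0.02349154  0.0785    ]
```

```bash
python3 -c "
from station import r
print(r.finish_job())"
```

```text
the job is handed in; nothing more can be done
None
```

I've handed the job in: the sieve is released on the rails against the red stop with the three nuts in it. No brass shows on the sieve's lands, but only two of the five spacers could be seen below, through a slot. Force readings taken at the end of each move put the load on the rails at about 12 N at most, the clock was at about 20 s, and the arm was never sent near the bottle, tumbler or wrench.

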